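Find the worn gear head by its play

ROBOT

A 6-joint arm with a two-finger parallel gripper is mounted at the origin on a cart in front of the work surface, level with it; the furniture and walls round the work are solid. World frame = base frame: x ahead of the robot, y to its left, z up, the work surface at z = 0. Lengths are in m, angles in rad, forces in N, time in s.
With the tool pointing down it reaches from about 0.275 to 0.75 m from the base axis. Payload 10.2 kg.
Tool frame: the origin (TCP) lies on the centre line of the jaws, within the pads' length; the fingertips stand 14 mm ahead of it and the grasp point (between the pads) lies 5 mm behind it (bot.tip_reach is the distance from the TCP to the fingertips, in m); z points along the fingers, x is the direction in which the jaws open and shut, and the axes are right-handed (so a half turn about z gives the same grasp; the last joint's range is limited). The gripper opens to 85 mm and grips with 20 to 120 N. Pads are 22 mm wide; open, the fingers measure 114 mm over their backs; the gripper's body (76 mm by 85 mm) begins 54 mm behind the grasp point. The pads swing forward as they close: fully open they stand 13 mm farther back than shut.
Start: joints at [-1.472, 0.313, 1.498, -0, 1.331, -0.223], TCP at [0.166, -0.498, 0.245] pointing down, gripper open.
Joint ranges: [-2.94, 2.94], [-0.97, 2.17], [0.19, 2.56], [-1.23, 4.37], [0.02, 3.11], [-2.88, 2.88]. Speed limits (rad/s): [2.39, 2.39, 3.01, 3.14, 3.14, 3.14].

INTERFACE

Orientations are given as a unit quaternion [x, y, z, w].
In Python, from station import bot gives the robot as it stands. The module is installed in compiled form; this text tells all that it offers.
- The arm moves only by the tool apply_moves, never from a script. Its argument "commands" is a list of rows, each a list of 7 numbers: the shift along the tool's x, y, z in cm, then the turn, a rotation vector about the tool's x, y, z in rad, then the opening, from 0 (shut) to 1 (fully open). In form: [[x, y, z, rx, ry, rz, hand], ...]. A call has exactly 10 rows; each row is the pose to reach, as a shift and turn from the pose commanded when the call began, along the tool's axes at that moment; what a row does not reach only later rows make up. A row lasts 1/12 s, in which the tool goes at most 41.7 mm and 7.16 degrees, less where a joint would pass 70% of its speed; a pose out of reach is approached as far as the arm can. A call with a gripper value outside its range is refused whole. The fingers move at their own pace and stop on an object; "newtons" is the grip in N (left out, the last holds). Time passes only in rows, so rows that repeat a pose let the fingers close, or fill a call up. It gives the time, the measured TCP pose, the force and the opening at its end, in the units of the state.
- bot.read_state(): the state, without advancing time (a new reading comes with each control period).
- bot.capture(name): name is "side" or "top"; returns (picture, depth): 480x640x3 uint8, blue, green, red; 480x640 float32, m along the optical axis (not along the pixel's ray), 0 where there is no reading.
- bot.get_calibration(name): a dict with "fovy" (degrees; the focal length in pixels is half the picture's height over the tangent of half this angle, whatever the lens; pixels are square), "cx", "cy" (the principal point, pixels), "extrinsics" (4x4, takes a point from world to camera coordinates). Camera axes: x right, y down, z forward; pixel columns grow to the right and rows downward; lengths in m; the calibration is good to about 2 mm. A picture is of the moment at which its call begins. get_calibration takes no time and is no camera call.
- bot.sign_off(): hands the job in, once; it reports no verdict.
The state is a dict: "time": time; "joint_pos": joint angles; "joint_vel": joint speeds; "joint_efforts": joint torques, N m; "tcp_pos": TCP position; "orientation": TCP orientation; "ft_force": force on the tool from outside, world axes, zero at the start; "torque": the same for the moment, N m; "finger_gap": finger opening in m.
Only numpy, scipy, OpenCV 4.12 (cv2) and the standard library are available. Lean on these libraries where they do the work, as an engineer would, in place of code of your own. Each camera call takes 0.05 s, during which the arm holds its last target.

TASK

One of the three gear heads of the tube mixer standing in the cradle board is worn. Find it with the heads left in their pockets: take a crank by its upright pin and gently rock it a few millimetres to and fro, with no more than about 4 N (a sound crank pushes back at once, the worn one swings almost freely), and make sure of the worn one by rocking it through nearly its whole play at least twice to each side. Then lift the worn head out and stand it upright and flat in the reject tray, leaving the sound heads seated in their pockets and the other things alone.

Things in the scene. Friction and masses are not known exactly. Their poses are not given: they have to be found in the camera images.
- board_centre (a point): centre of the pocket-floor surface of the fixed grey cradle board, 96 x 290 x 13 mm (x, y, z), whose three square pockets (79 x 79 mm, 8 mm deep, floor 5 mm above the worktop) lie in a row along its y axis, 95 mm apart, the middle one here; z up
- reject_tray_in (a point): centre of the inner floor of the empty fixed steel reject tray, open at the top, outside 140 x 130 x 22 mm (x, y, z), walls and floor 4 mm; axes along its sides, z up
- bench_timer: bystander: pale countdown timer lying flat, 64 x 68 x 21 mm, origin at the centre of its underside
- marker_2: bystander: felt marker lying flat, 132 mm long (its y axis), 11 mm wide, origin at the centre of its underside
- specimen_cup_2: bystander: plastic specimen cup with a lid, 65 mm across, 74 mm tall, origin at the centre of its underside
- gear_head_1_mid (a point): gear head 1 (all look alike, any may be the worn one; pockets vary; about 0.95 kg, loose): square flange 76 x 76 x 8 mm, on it an aluminium case 56 mm (x) by 44 mm (y, grasp across this), from 8 to 40 mm over the underside; this point is mid-case, 24 mm over the underside, z up. The crank lies on top, its pin near the -x end, 72 mm high. 1.5 mm play in the pocket; over 5 N sideways at the pin tips it
- crank_1_pin (a point): middle of the upright round pin (10 mm thick, its sleeve turns freely about its own axis, free from 48 to 72 mm over the underside of gear head 1; this point 61 mm over it) at the end of that head's crank, 45 mm from the crank's upright axis; pinch or push it sideways along the head's y axis
- crank_1 (a joint): turn of crank 1, rad, positive counter-clockwise from above (pin to the head's -y); rests within 0.03 of 0. A sound crank resists like a stiff spring, 1.5 N per mm at the pin; the worn one needs under 0.6 N from -0.14 to +0.14 (6 mm each way), then hard stops. Both come back to rest when let go, so only the force tells them apart
- gear_head_2_mid (a point): gear head 2 (all look alike, any may be the worn one; pockets vary; about 0.95 kg, loose): square flange 76 x 76 x 8 mm, on it an aluminium case 56 mm (x) by 44 mm (y, grasp across this), from 8 to 40 mm over the underside; this point is mid-case, 24 mm over the underside, z up. The crank lies on top, its pin near the -x end, 72 mm high. 1.5 mm play in the pocket; over 5 N sideways at the pin tips it
- crank_2_pin (a point): middle of the upright round pin (10 mm thick, its sleeve turns freely about its own axis, free from 48 to 72 mm over the underside of gear head 2; this point 61 mm over it) at the end of that head's crank, 45 mm from the crank's upright axis; pinch or push it sideways along the head's y axis
- crank_2 (a joint): turn of crank 2, rad, positive counter-clockwise from above (pin to the head's -y); rests within 0.03 of 0. A sound crank resists like a stiff spring, 1.5 N per mm at the pin; the worn one needs under 0.6 N from -0.14 to +0.14 (6 mm each way), then hard stops. Both come back to rest when let go, so only the force tells them apart
- gear_head_3_mid (a point): gear head 3 (all look alike, any may be the worn one; pockets vary; about 0.95 kg, loose): square flange 76 x 76 x 8 mm, on it an aluminium case 56 mm (x) by 44 mm (y, grasp across this), from 8 to 40 mm over the underside; this point is mid-case, 24 mm over the underside, z up. The crank lies on top, its pin near the -x end, 72 mm high. 1.5 mm play in the pocket; over 5 N sideways at the pin tips it
- crank_3_pin (a point): middle of the upright round pin (10 mm thick, its sleeve turns freely about its own axis, free from 48 to 72 mm over the underside of gear head 3; this point 61 mm over it) at the end of that head's crank, 45 mm from the crank's upright axis; pinch or push it sideways along the head's y axis
- crank_3 (a joint): turn of crank 3, rad, positive counter-clockwise from above (pin to the head's -y); rests within 0.03 of 0. A sound crank resists like a stiff spring, 1.5 N per mm at the pin; the worn one needs under 0.6 N from -0.14 to +0.14 (6 mm each way), then hard stops. Both come back to rest when let go, so only the force tells them apart

How it is judged:
By the outcome, as a careful person would: the job done as asked, in the order asked, and still so for the second after the job is handed in, with the robot touching nothing.
It also fails if it takes over 72 s, if anything falls off the work surface, if the arm or the gripper's body presses on something with over 40 N, if the wrist force passes 120 N, or if a joint passes its speed limit or range.

## Working session

There is one attempt and no reset: what is moved stays moved. The work goes in short steps, Python scripts to look and compute and a tool call to move; the robot and the scene stay as the last step left them, time stands still between calls to the robot, and variables do not carry over. Pictures are saved under pics/ and viewed, and the job is handed in when it is done.

Besides the shell and the picture viewer there is one more tool, called after "Emit:" by a JSON object that holds its "method" and its "body". apply_moves: Moves the arm, as the interface text tells. Its arguments: {"type":"object","properties":{"commands":{"type":"array","items":{"type":"array","items":{"type":"number"}}},"newtons":{"type":"number"}},"required":["commands"]}

```bash
mkdir -p pics; python3 - <<'E'
from station import bot
import cv2,numpy as np
s=bot.read_state();print(s)
for n in("top","side"):
    p,d=bot.capture(n);cv2.imwrite(f"pics/{n}0.png",p);np.save(f"pics/{n}0.npy",d);print(n,bot.get_calibration(n))
print(bot.tip_reach)
E
```

```text
{'time': 0.0, 'joint_pos': array([-1.47242182e+00,  3.13464011e-01,  1.49843773e+00,  7.05606330e-06,
        1.33099120e+00, -2.23354887e-01]), 'joint_vel': array([ 1.09577512e-03, -2.36229817e-05, -1.42038019e-03, -4.13363255e-04,
        1.35272667e-03, -1.48659863e-04]), 'joint_efforts': array([-5.82089751e-05, -4.12262821e+01, -2.59743941e+01, -1.98570724e-04,
        4.06825668e-03,  2.29915372e-05]), 'tcp_pos': array([ 0.16599775, -0.4978167 ,  0.24472765]), 'orientation': array([ 8.11235337e-01, -5.84719425e-01, -4.27544798e-04, -4.89799897e-04]), 'ft_force': array([ 0.33657672, -0.15642406, -0.05526428]), 'torque': array([ 0.01811073, -0.06605887, -0.00872382]), 'finger_gap': 0.08550786865858287}
top {'fovy': 53.61057718013482, 'cx': 319.7750033463402, 'cy': 239.71164603387908, 'extrinsics': array([[-0.02454565, -0.99966975,  0.00760952, -0.20562397],
       [-0.9967597 ,  0.02388953, -0.07680754,  0.4833592 ],
       [ 0.07660039, -0.00947015, -0.9970169 ,  0.98741063],
       [ 0.        ,  0.        ,  0.        ,  1.        ]])}
side {'fovy': 49.29616753088847, 'cx': 334.1579922240338, 'cy': 242.9865509425128, 'extrinsics': array([[-0.94888478, -0.31550016, -0.00879382,  0.39584712],
       [-0.21021046,  0.6525123 , -0.72803795,  0.27501445],
       [ 0.23543416, -0.68897558, -0.68548042,  0.68346118],
       [ 0.        ,  0.        ,  0.        ,  1.        ]])}
0.014
```

View pics/top0.png

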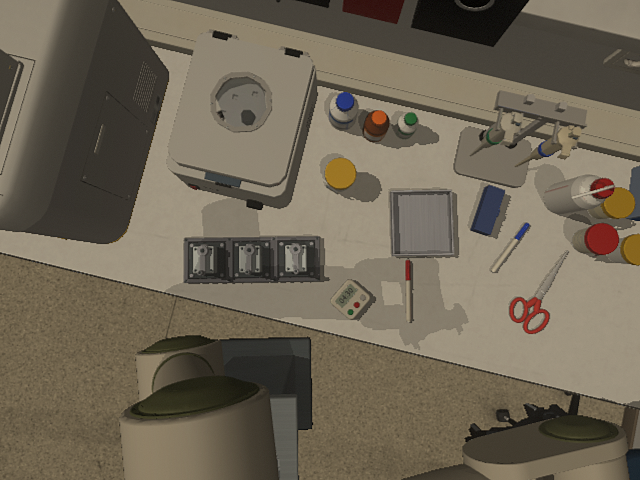

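View pics/side0.png

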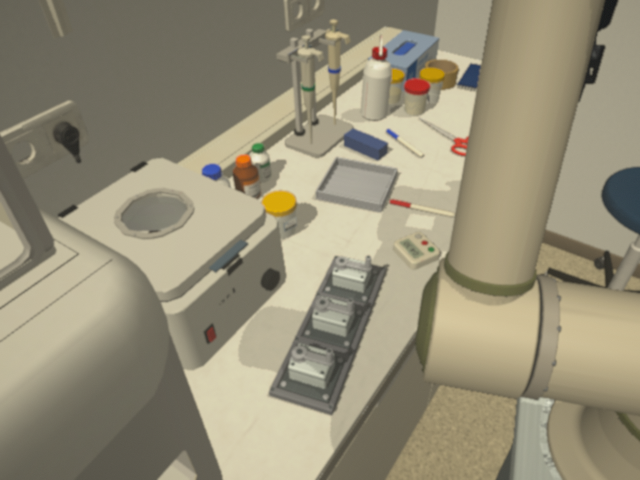

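The top view shows the board at about (253,260) with three heads at (207,259), (251,258) and (296,258). The tray is at (422,223), the timer at (352,299), the marker at (408,290) and the cup at (340,173). I'll zoom in and measure.

```bash
cat > h.py <<'E'
import numpy as np,cv2
from station import bot
def P(n,d):
    c=bot.get_calibration(n);f=240/np.tan(np.radians(c['fovy']/2))
    v,u=np.mgrid[0:480,0:640]
    X=np.stack([(u-c['cx'])/f*d,(v-c['cy'])/f*d,d],-1)
    E=c['extrinsics'];return (X-E[:3,3])@E[:3,:3]
def proj(n,p):
    c=bot.get_calibration(n);f=240/np.tan(np.radians(c['fovy']/2));E=c['extrinsics']
    q=np.atleast_2d(p)@E[:3,:3].T+E[:3,3];return np.c_[q[:,0]/q[:,2]*f+c['cx'],q[:,1]/q[:,2]*f+c['cy']]
E
python3 - <<'E'
from h import *
p=cv2.imread('pics/top0.png');d=np.load('pics/top0.npy')
W=P('top',d);z=W[...,2]
def show(m,name):
    n,l,st,c=cv2.connectedComponentsWithStats(m.astype(np.uint8))
    for i in range(1,n):
        if st[i,4]>15:
            q=W[l==i];r=cv2.minAreaRect((q[:,:2]*1000).astype(np.float32));print(name,c[i].round(),st[i,4],np.round(r[0],1),np.round(r[1],1),round(r[2],1),np.round(np.median(q[:,2])*1000,1),np.round(q[:,:2].mean(0)*1000,1))
roi=np.zeros((480,640),bool);roi[225:295,175:335]=1
for a,b in((.008,.1),(.03,.1),(.036,.052),(.053,.1)): show(roi&(z>a)&(z<b),(a,b))
roi[:]=0;roi[180:265,380:470]=1
show(roi&(z>.012)&(z<.04),'tray');show(roi&(z>.002)&(z<.04),'tray')
roi[:]=0;roi[260:330,320:430]=1;show(roi&(z>.006),'by')
roi[:]=0;roi[150:200,310:370]=1;show(roi&(z>.03),'cup')
print(np.median(z[230:240,340:380]))
cv2.imwrite('pics/b0.png',cv2.resize(p[228:292,175:335],None,fx=5,fy=5,interpolation=cv2.INTER_CUBIC))
ps=cv2.imread('pics/side0.png');cv2.imwrite('pics/bs0.png',cv2.resize(ps[245:415,260:400],None,fx=3.4,fy=3.4,interpolation=cv2.INTER_CUBIC))
E
```

```text
(0.008, 0.1) [251. 259.] 5779 [441.5 -70.2] [290.4  96. ] 89.4 13.6 [440.6 -71.9]
(0.03, 0.1) [295. 258.] 618 [ 440.3 -166. ] [43.6 62.9] 88.6 45.2 [ 440.1 -166.2]
(0.03, 0.1) [204. 259.] 637 [441.8  23.9] [64.7 44.2] 0.2 45.6 [442.  22.]
(0.03, 0.1) [250. 259.] 628 [440.5 -71. ] [44.5 62.7] 88.7 45.5 [440.6 -72.1]
(0.036, 0.052) [302. 259.] 216 [ 441.9 -177.6] [20.3 58.3] 88.8 44.0 [ 438.4 -180.1]
(0.036, 0.052) [204. 259.] 409 [443.9  24. ] [59.5 44. ] 0.2 44.3 [441.7  21.7]
(0.036, 0.052) [242. 259.] 177 [441.5 -58.3] [18.3 55.7] 89.3 44.6 [439.6 -55.8]
(0.036, 0.052) [256. 259.] 260 [442.1 -81.1] [23.8 58.3] 89.5 44.4 [439.5 -84.2]
(0.036, 0.052) [288. 259.] 208 [ 441.  -152.8] [17.2 55.4] 88.6 44.5 [ 439.  -151.6]
(0.053, 0.1) [202. 254.] 106 [448.3  26.2] [20.6 43.9] 78.1 54.6 [451.7  24. ]
(0.053, 0.1) [248. 257.] 148 [438.7 -70.6] [18.5 59. ] 88.3 55.2 [442.9 -70.8]
(0.053, 0.1) [295. 257.] 145 [ 438.5 -165.1] [20.4 59.2] 87.6 54.8 [ 441.5 -166.4]
(0.053, 0.1) [201. 271.] 42 [417.3  24.1] [15.7 10.2] 5.4 72.4 [416.5  23.2]
tray [423. 222.] 598 [ 511.  -435.4] [130.7 140.4] 89.6 20.3 [ 511.3 -437.4]
tray [421. 222.] 3377 [ 511.9 -440.6] [149.2 143.4] 0.2 4.5 [ 511.5 -436.7]
tray [407. 262.] 25 [ 427.6 -402.9] [ 8.1 11.2] 79.5 8.5 [ 426.9 -402.6]
by [408. 291.] 294 [ 353.5 -316.9] [127.7 201.1] 8.9 9.7 [ 366.2 -399.8]
by [350. 299.] 970 [ 369.8 -258.2] [116.7  67.8] 47.5 17.6 [ 352.4 -276.9]
cup [340. 174.] 841 [ 520.  -251.6] [ 62.2 245.6] 83.9 72.3 [ 607.3 -260.3]
-0.0008241568316649967
```

```bash
python3 - <<'E'
from h import *
d=np.load('pics/top0.npy');W=P('top',d);z=W[...,2]
print((z[236:284:2,184:326:5]*1000).astype(int))
E
```

```text
[[  -3    2    0   -2    1    0   -2    0    0    0    0    2   -1    0
    -1    1   -3   -4   -1   -1    0    8   13    9   11   14    9   -2
     0]
 [  14   10   10   14   12   14   13   14   13   15   12   12   13   12
     9   11   10   13   13   11   13   13   13   10    9   11    9   10
    -1]
 [  13   11   13   10   12   13   11    9   12   13   11   10   12    9
    14    7   10   11   15   11    9    8    5    6    1    4    7   10
     0]
 [  14    0    3    8   13   11   11    9   13    9    7    9   12   11
    13   14   12   11    9   13   13    9   13   12   12   10    1   10
     1]
 [   9   12   15    8   34   12    9   10   10   11   11   15   10   44
    31   14   14    9   14   14   11   15   56   35   38   10    4   13
     0]
 [  11   10   42   51   53   43   38   10   11   11   10   43   46   52
    43   42   11    8   13   14   11   45   54   54   43   10    5   10
    -2]
 [  15   14   45   54   53   39   38   12   11   13   13   41   56   52
    44   41   14   11   11   12   11   44   51   55   43   13    3    9
     0]
 [  12   11   43   52   59   44 1023
[... 1848 characters left out ...]
1   12   52
    12   14   14   11   12   10   12   13    9   13   10   11    9   10
    -1]
 [  12   12   10   10   11   14   13   11   12   13   12    9   10   10
    12   13   10    9   12    8   14   10   10   10    5    0    0    8
     0]
 [  13    4    4    6    2    3    2    3   10   11   11    8    9   10
     8   14   12   13   12   13   14   11   13   11   14   10   14   14
    -1]
 [  11   11   11   16   12   11   12   11   11   14   10   12   11   14
    14    9   12   10   13   14    9   10   11   15   13   11   13   13
    -2]
 [  11   12   13   14   11   16   10   -3    0    2   -1    0   -2   -1
     0   -2    1   -2   -2   -1    0   -1   -1   -1    0    1    0   -1
    -2]]
```

```bash
python3 - <<'E'
from h import *
d=np.load('pics/top0.npy');W=P('top',d);z=W[...,2]
roi=np.zeros((480,640),bool);roi[225:295,175:335]=1
n,l,st,c=cv2.connectedComponentsWithStats((roi&(z>.064)&(z<.09)).astype(np.uint8))
for i in range(1,n):
    if st[i,4]>4:
        q=W[l==i];print('pin',c[i].round(1),st[i,4],q.mean(0).round(4),q.min(0).round(4),q.max(0).round(4))
# cranks/case
n,l,st,c=cv2.connectedComponentsWithStats((roi&(z>.03)&(z<.1)).astype(np.uint8))
for i in range(1,n):
    if st[i,4]>100:
        q=W[l==i];q=q[(q[:,2]<.049)&(q[:,2]>.04)];print('case',np.percentile(q,[1,99],axis=0).round(4)*1000)
q=W[270:320,325:375].reshape(-1,3);q=q[q[:,2]>.014];r=cv2.minAreaRect((q[:,:2]*1000).astype(np.float32));print('timer',r)
m=(z>.008)&roi;q=W[m];bx=q[(q[:,2]<.016)]
print('board',np.percentile(bx,[.3,99.7],axis=0)*1000)
# side view too
d=np.load('pics/side0.npy');W=P('side',d);z=W[...,2]
m=(z>.066)&(z<.085)&(W[...,0]>.38)&(W[...,0]<.5)&(W[...,1]>-.23)&(W[...,1]<.09)
n,l,st,c=cv2.connectedComponentsWithStats(m.astype(np.uint8))
for i in range(1,n):
    if st[i,4]>4:
        q=W[l==i];print('pin side',c[i].round(1),st[i,4],q.mean(0).round(4),q.min(0).round(4),q.max(0).round(4))
E
```

```text
pin [247.  271.4] 21 [ 0.4142 -0.0705  0.0754] [ 0.411  -0.0745  0.0669] [ 0.419  -0.0664  0.0785]
pin [295.2 270.5] 18 [ 0.4136 -0.1664  0.0768] [ 0.4106 -0.17    0.073 ] [ 0.4167 -0.1619  0.081 ]
pin [199.6 272.1] 27 [0.4152 0.0237 0.0748] [0.4113 0.02   0.065 ] [0.4193 0.0289 0.0804]
case [[ 412.9 -187.6   40.3]
 [ 467.1 -144.1   48. ]]
case [[415.3   3.1  40.4]
 [469.6  45.1  48.4]]
case [[413.7 -92.7  40.5]
 [468.9 -49.3  48. ]]
timer ((370.1624450683594, -258.43853759765625), (116.27609252929688, 67.7467041015625), 46.8212776184082)
board [[ 393.25319155 -215.19847248    8.12798452]
 [ 489.4468149    74.10740435   15.91490982]]
pin side [368.4 259.1] 53 [ 0.4133 -0.1654  0.0744] [ 0.4091 -0.1715  0.066 ] [ 0.4185 -0.1611  0.0807]
pin side [350.2 302.6] 62 [ 0.4143 -0.0687  0.0749] [ 0.4098 -0.076   0.0663] [ 0.4195 -0.0652  0.081 ]
pin side [329.1 352.9] 69 [0.4153 0.0253 0.0749] [0.411  0.0189 0.0661] [0.4199 0.0289 0.0823]
```

View pics/b0.png

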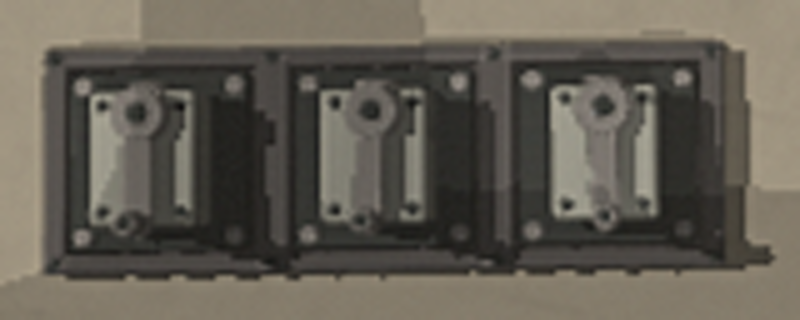

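View pics/bs0.png

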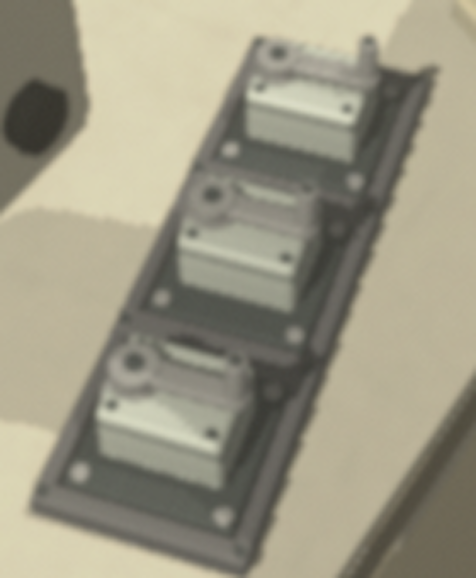

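The crop shows all three pins at the lower (−x) end. By depth they are at y of about 24, −70 and −166 mm, with x about 414 mm. I'll start with the pin nearest the arm.

```bash
cat >> h.py <<'E'
from scipy.spatial.transform import Rotation as Ro
def go(t,ang=None):
    s=bot.read_state();R=Ro.from_quat(s['orientation'])
    print('t',round(s['time'],2),'shift cm',(R.inv().apply(np.array(t)-s['tcp_pos'])*100).round(2),'F',s['ft_force'].round(2))
    if ang is not None:
        a=np.radians(ang);x=np.array([np.cos(a),np.sin(a),0]);zz=np.array([0,0,-1.]);y=np.cross(zz,x)
        T=Ro.from_matrix(np.c_[x,y,zz]);print('turn',(R.inv()*T).as_rotvec().round(3))
E
python3 -c "
from h import *
go([.4135,-.166,.14],-90.5)"
```

```text
t 0.1 shift cm [-23.64 -33.97  10.52] F [ 1.37 -1.88  0.58]
turn [-0.     0.001  0.33 ]
```

Emit:
{"method": "apply_moves", "body": {"commands": [[-2,-3,0.5,0,0,0.03,1],[-4.4,-6.3,1,0,0,0.07,0.8],[-6.8,-9.7,2,0,0,0.11,0.6],[-9.1,-13,3,0,0,0.15,0.5],[-11.4,-16.3,4,0,0,0.19,0.4],[-13.7,-19.6,5,0,0,0.23,0.4],[-16,-22.9,6,0,0,0.27,0.4],[-18.3,-26.2,7,0,0,0.3,0.4],[-20.6,-29.5,8,0,0,0.33,0.4],[-22.2,-32,9,0,0,0.33,0.4]], "newtons": 20}}

```text
time: 0.93
tcp_pos: [0.4003, -0.1835, 0.1548]
orientation: [-0.704, 0.71, 0.0, 0.0]
ft_force: [0.1, -0.8, -0.0]
finger_gap: 0.0343
```

```bash
python3 -c "
from h import *
go([.4135,-.166,.09],-90.5)
s=bot.read_state();print(s)
for i in range(4):print(bot.read_state()['ft_force'])"
```

```text
t 0.93 shift cm [-1.76 -1.3   6.48] F [ 0.14 -0.83 -0.05]
turn [0. 0. 0.]
{'time': 0.9333, 'joint_pos': array([-6.97292962e-01,  2.30135191e-01,  1.86437976e+00,  3.44149175e-04,
        1.04743494e+00,  8.81942708e-01]), 'joint_vel': array([ 0.81437294,  0.3381306 , -0.07334991, -0.00565377, -0.27517379,
        0.75941994]), 'joint_efforts': array([ -3.98824453, -36.80190682, -21.22326851,   0.06040868,
         0.44489343,  -0.39875099]), 'tcp_pos': array([ 0.40033247, -0.18354106,  0.15476477]), 'orientation': array([-7.04055627e-01,  7.10144788e-01,  1.91600434e-04,  1.31923505e-04]), 'ft_force': array([ 0.14179923, -0.82843762, -0.04912858]), 'torque': array([-0.07266413, -0.04848938, -0.03622294]), 'finger_gap': 0.03432347052112771}
[ 0.14179923 -0.82843762 -0.04912858]
[ 0.14179923 -0.82843762 -0.04912858]
[ 0.14179923 -0.82843762 -0.04912858]
[ 0.14179923 -0.82843762 -0.04912858]
```

Emit:
{"method": "apply_moves", "body": {"commands": [[-1,-0.7,2,0,0,0,0.35],[-1.9,-1.35,4,0,0,0,0.35],[-1.9,-1.35,5.5,0,0,0,0.35],[-1.9,-1.35,6,0,0,0,0.35],[-1.9,-1.35,6,0,0,0,0.35],[-1.9,-1.35,6,0,0,0,0.35],[-1.9,-1.35,6,0,0,0,0.35],[-1.9,-1.35,6,0,0,0,0.35],[-1.9,-1.35,6,0,0,0,0.35],[-1.9,-1.35,6,0,0,0,0.35]]}}

```text
time: 1.77
tcp_pos: [0.4132, -0.1676, 0.0957]
orientation: [-0.704, 0.71, -0.0, 0.0]
ft_force: [-0.0, 0.1, -0.1]
finger_gap: 0.0299
```

```bash
python3 -c "
from h import *
go([.4135,-.166,.072],-90.5)
p,d=bot.capture('side');cv2.imwrite('pics/s1.png',cv2.resize(p[190:320,290:450],None,fx=4,fy=4,interpolation=cv2.INTER_CUBIC))
go([.4135,-.166,.072],-90.5)
p,d=bot.capture('top');cv2.imwrite('pics/t1.png',p)
go([.4135,-.166,.072],-90.5);print(bot.read_state()['finger_gap'])
"
```

```text
t 1.77 shift cm [-0.16 -0.03  2.37] F [-0.04  0.07 -0.12]
turn [-0.001 -0.001  0.   ]
t 1.82 shift cm [-0.15 -0.04  2.36] F [-0.57 -0.65 -0.69]
turn [-0. -0.  0.]
t 1.87 shift cm [-0.15 -0.04  2.35] F [ 0.3  -0.58  0.07]
turn [-0. -0.  0.]
0.02961761008421621
```

View pics/s1.png

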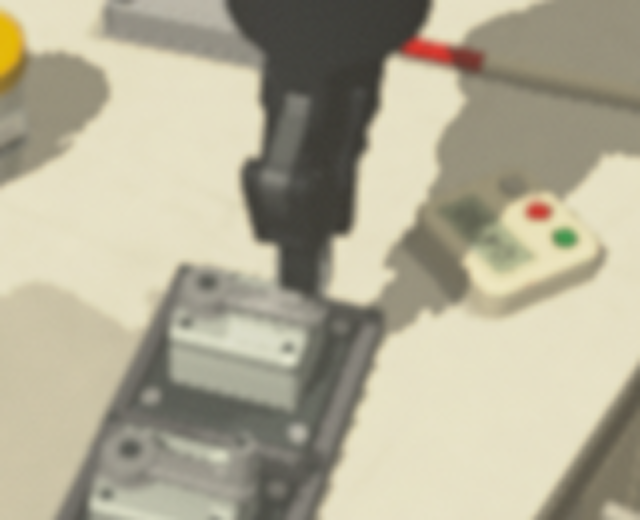

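The side view shows the fingers straddling the first pin, just above it. Next I lower and pinch.

Emit:
{"method": "apply_moves", "body": {"commands": [[-0.08,-0.02,1,0,0,0,0.35],[-0.15,-0.03,2,0,0,0,0.35],[-0.15,-0.03,2.3,0,0,0,0.3],[-0.15,-0.03,2.3,0,0,0,0.25],[-0.15,-0.03,2.3,0,0,0,0.2],[-0.15,-0.03,2.3,0,0,0,0.15],[-0.15,-0.03,2.3,0,0,0,0.1],[-0.15,-0.03,2.3,0,0,0,0.1],[-0.15,-0.03,2.3,0,0,0,0.1],[-0.15,-0.03,2.3,0,0,0,0.1]], "newtons": 20}}

```text
time: 2.7
tcp_pos: [0.4135, -0.1661, 0.0726]
orientation: [-0.704, 0.71, -0.0, -0.0]
ft_force: [-0.8, -2.1, 3.5]
finger_gap: 0.009
```

```bash
python3 -c "
from h import *
go([.4135,-.166,.072],-90.5)
print(bot.read_state())"
```

```text
t 2.7 shift cm [-0.01  0.    0.06] F [-0.8  -2.07  3.45]
turn [-0.001 -0.001  0.001]
{'time': 2.7, 'joint_pos': array([-6.45917538e-01,  3.76438454e-01,  1.92952111e+00, -2.40562106e-04,
        8.34720391e-01,  9.33228398e-01]), 'joint_vel': array([-0.00023869,  0.00034983, -0.00033181, -0.00019687, -0.00021782,
        0.0009642 ]), 'joint_efforts': array([ 7.96772540e-01, -3.51962149e+01, -1.74409640e+01,  3.20179481e-01,
        7.85370357e-02,  9.11626648e-05]), 'tcp_pos': array([ 0.41354684, -0.16613889,  0.07263458]), 'orientation': array([-7.04205828e-01,  7.09995729e-01, -4.64416984e-04, -2.29275723e-05]), 'ft_force': array([-0.79651259, -2.06892315,  3.45086206]), 'torque': array([-0.23892782,  0.13135876, -0.03800368]), 'finger_gap': 0.008960880200353526}
```

Emit:
{"method": "apply_moves", "body": {"commands": [[0.05,0,0,0,0,0,0.1],[0.1,0,0,0,0,0,0.1],[0.15,0,0,0,0,0,0.1],[0.15,0,0,0,0,0,0.1],[0.15,0,0,0,0,0,0.1],[0.15,0,0,0,0,0,0.1],[0.15,0,0,0,0,0,0.1],[0.15,0,0,0,0,0,0.1],[0.15,0,0,0,0,0,0.1],[0.15,0,0,0,0,0,0.1]]}}

```text
time: 3.53
tcp_pos: [0.4135, -0.1674, 0.0725]
orientation: [-0.704, 0.71, -0.0, 0.0]
ft_force: [-0.7, -0.1, 5.3]
finger_gap: 0.0088
```

Emit:
{"method": "apply_moves", "body": {"commands": [[0.05,0,0,0,0,0,0.1],[0.1,0,0,0,0,0,0.1],[0.15,0,0,0,0,0,0.1],[0.15,0,0,0,0,0,0.1],[0.15,0,0,0,0,0,0.1],[0.15,0,0,0,0,0,0.1],[0.15,0,0,0,0,0,0.1],[0.15,0,0,0,0,0,0.1],[0.15,0,0,0,0,0,0.1],[0.15,0,0,0,0,0,0.1]]}}

```text
time: 4.37
tcp_pos: [0.4135, -0.1686, 0.0725]
orientation: [-0.704, 0.71, 0.0, 0.0]
ft_force: [0.8, 2.3, 5.7]
finger_gap: 0.0088
```

The force changes by about 1.75 N per mm, so this crank pushes back at once and the −y head is sound. I return to neutral, release and go to the middle head.

Emit:
{"method": "apply_moves", "body": {"commands": [[-0.12,0,0,0,0,0,0.1],[-0.12,0,0,0,0,0,0.2],[-0.12,0,0,0,0,0,0.35],[-0.12,0,-1,0,0,0,0.35],[-0.12,0,-2.6,0,0,0,0.35],[-3,0,-3,0,0,0,0.35],[-6.5,-0.05,-3,0,0,0,0.35],[-9.73,-0.07,-2.8,0,0,0,0.35],[-9.73,-0.07,-2.5,0,0,0,0.35],[-9.73,-0.07,-2.2,0,0,0,0.35]]}}

```text
time: 5.2
tcp_pos: [0.4147, -0.0705, 0.0941]
orientation: [-0.705, 0.709, 0.0, -0.0]
ft_force: [0.7, -0.9, -0.7]
finger_gap: 0.0295
```

```bash
python3 -c "
from h import *
go([.4142,-.0713,.073],-90.5)"
```

```text
t 5.2 shift cm [0.08 0.05 2.11] F [ 0.7  -0.93 -0.66]
turn [0.    0.    0.003]
```

Emit:
{"method": "apply_moves", "body": {"commands": [[0.05,0.03,1,0,0,0,0.35],[0.05,0.03,2,0,0,0,0.35],[0.05,0.03,2.1,0,0,0,0.3],[0.05,0.03,2.1,0,0,0,0.25],[0.05,0.03,2.1,0,0,0,0.2],[0.05,0.03,2.1,0,0,0,0.15],[0.05,0.03,2.1,0,0,0,0.1],[0.05,0.03,2.1,0,0,0,0.1],[0.05,0.03,2.1,0,0,0,0.1],[0.05,0.03,2.1,0,0,0,0.1]]}}

```text
time: 6.03
tcp_pos: [0.4147, -0.072, 0.0735]
orientation: [-0.704, 0.71, -0.0, 0.0]
ft_force: [-0.0, 2.5, 2.8]
finger_gap: 0.0088
```

Emit:
{"method": "apply_moves", "body": {"commands": [[0.05,0,0,0,0,0,0.1],[0.1,0,0,0,0,0,0.1],[0.1,0,0,0,0,0,0.1],[0.1,0,0,0,0,0,0.1],[0.1,0,0,0,0,0,0.1],[0.1,0,0,0,0,0,0.1],[0.1,0,0,0,0,0,0.1],[0.1,0,0,0,0,0,0.1],[0.1,0,0,0,0,0,0.1],[0.1,0,0,0,0,0,0.1]]}}

```text
time: 6.87
tcp_pos: [0.4146, -0.0731, 0.0734]
orientation: [-0.704, 0.71, -0.0, 0.0]
ft_force: [0.4, 4.2, 4.5]
finger_gap: 0.0092
```

Emit:
{"method": "apply_moves", "body": {"commands": [[-0.1,0,0,0,0,0,0.1],[-0.2,0,0,0,0,0,0.1],[-0.25,0,0,0,0,0,0.1],[-0.25,0,0,0,0,0,0.1],[-0.25,0,0,0,0,0,0.1],[-0.25,0,0,0,0,0,0.1],[-0.25,0,0,0,0,0,0.1],[-0.25,0,0,0,0,0,0.1],[-0.25,0,0,0,0,0,0.1],[-0.25,0,0,0,0,0,0.1]]}}

```text
time: 7.7
tcp_pos: [0.4146, -0.0709, 0.0734]
orientation: [-0.704, 0.71, -0.0, -0.0]
ft_force: [-0.3, -0.1, 5.8]
finger_gap: 0.0088
```

Emit:
{"method": "apply_moves", "body": {"commands": [[-0.1,0,0,0,0,0,0.1],[-0.15,0,0,0,0,0,0.1],[-0.15,0,0,0,0,0,0.1],[-0.15,0,0,0,0,0,0.1],[-0.15,0,0,0,0,0,0.1],[-0.15,0,0,0,0,0,0.1],[-0.15,0,0,0,0,0,0.1],[-0.15,0,0,0,0,0,0.1],[-0.15,0,0,0,0,0,0.1],[-0.15,0,0,0,0,0,0.1]]}}

```text
time: 8.53
tcp_pos: [0.4147, -0.0694, 0.0734]
orientation: [-0.704, 0.71, -0.0, -0.0]
ft_force: [-1.0, -0.8, 5.5]
finger_gap: 0.0087
```

Emit:
{"method": "apply_moves", "body": {"commands": [[-0.05,0,0,0,0,0,0.1],[-0.1,0,0,0,0,0,0.1],[-0.1,0,0,0,0,0,0.1],[-0.1,0,0,0,0,0,0.1],[-0.1,0,0,0,0,0,0.1],[-0.1,0,0,0,0,0,0.1],[-0.1,0,0,0,0,0,0.1],[-0.1,0,0,0,0,0,0.1],[-0.1,0,0,0,0,0,0.1],[-0.1,0,0,0,0,0,0.1]]}}

```text
time: 9.37
tcp_pos: [0.4148, -0.0683, 0.0734]
orientation: [-0.704, 0.71, -0.0, 0.0]
ft_force: [0.3, -2.6, 4.5]
finger_gap: 0.0088
```

A fit gives about 1.4 N/mm around −70.3 mm, so the middle head is sound. Now the +y head.

Emit:
{"method": "apply_moves", "body": {"commands": [[0.2,0,0,0,0,0,0.1],[0.2,0,0,0,0,0,0.2],[0.2,0,0,0,0,0,0.35],[0.2,0,-1,0,0,0,0.35],[0.2,0,-2.6,0,0,0,0.35],[-2.5,0,-3,0,0,0,0.35],[-6,-0.05,-3,0,0,0,0.35],[-9.15,-0.1,-2.8,0,0,0,0.35],[-9.15,-0.1,-2.5,0,0,0,0.35],[-9.15,-0.1,-2.2,0,0,0,0.35]]}}

```text
time: 10.2
tcp_pos: [0.4159, 0.0247, 0.0949]
orientation: [-0.705, 0.709, 0.0, -0.0]
ft_force: [-0.7, -0.2, 0.3]
finger_gap: 0.0295
```

```bash
python3 -c "
from h import *
go([.4152,.0235,.073],-90.5)"
```

```text
t 10.2 shift cm [0.12 0.07 2.19] F [-0.67 -0.17  0.33]
turn [0.001 0.    0.003]
```

Emit:
{"method": "apply_moves", "body": {"commands": [[0.08,0.06,1,0,0,0,0.35],[0.08,0.06,2,0,0,0,0.35],[0.08,0.06,2.15,0,0,0,0.3],[0.08,0.06,2.15,0,0,0,0.25],[0.08,0.06,2.15,0,0,0,0.2],[0.08,0.06,2.15,0,0,0,0.15],[0.08,0.06,2.15,0,0,0,0.1],[0.08,0.06,2.15,0,0,0,0.1],[0.08,0.06,2.15,0,0,0,0.1],[0.08,0.06,2.15,0,0,0,0.1]]}}

```text
time: 11.03
tcp_pos: [0.4159, 0.0226, 0.0741]
orientation: [-0.704, 0.71, -0.0, 0.0]
ft_force: [-0.8, 0.2, 1.9]
finger_gap: 0.0089
```

Emit:
{"method": "apply_moves", "body": {"commands": [[0.05,0,0,0,0,0,0.1],[0.1,0,0,0,0,0,0.1],[0.15,0,0,0,0,0,0.1],[0.2,0,0,0,0,0,0.1],[0.2,0,0,0,0,0,0.1],[0.2,0,0,0,0,0,0.1],[0.2,0,0,0,0,0,0.1],[0.2,0,0,0,0,0,0.1],[0.2,0,0,0,0,0,0.1],[0.2,0,0,0,0,0,0.1]]}}

```text
time: 11.87
tcp_pos: [0.4159, 0.0206, 0.0739]
orientation: [-0.704, 0.71, -0.0, 0.0]
ft_force: [0.3, 0.7, 5.8]
finger_gap: 0.0087
```

Emit:
{"method": "apply_moves", "body": {"commands": [[0.05,0,0,0,0,0,0.1],[0.1,0,0,0,0,0,0.1],[0.15,0,0,0,0,0,0.1],[0.2,0,0,0,0,0,0.1],[0.2,0,0,0,0,0,0.1],[0.2,0,0,0,0,0,0.1],[0.2,0,0,0,0,0,0.1],[0.2,0,0,0,0,0,0.1],[0.2,0,0,0,0,0,0.1],[0.2,0,0,0,0,0,0.1]]}}

```text
time: 12.7
tcp_pos: [0.4159, 0.0186, 0.0739]
orientation: [-0.704, 0.71, -0.0, 0.0]
ft_force: [5.3, 0.7, 4.1]
finger_gap: 0.0087
```

Emit:
{"method": "apply_moves", "body": {"commands": [[0.03,0,0,0,0,0,0.1],[0.06,0,0,0,0,0,0.1],[0.06,0,0,0,0,0,0.1],[0.06,0,0,0,0,0,0.1],[0.06,0,0,0,0,0,0.1],[0.06,0,0,0,0,0,0.1],[0.06,0,0,0,0,0,0.1],[0.06,0,0,0,0,0,0.1],[0.06,0,0,0,0,0,0.1],[0.06,0,0,0,0,0,0.1]]}}

```text
time: 13.53
tcp_pos: [0.416, 0.018, 0.0739]
orientation: [-0.704, 0.71, -0.0, 0.0]
ft_force: [4.8, 1.0, 4.7]
finger_gap: 0.0088
```

Emit:
{"method": "apply_moves", "body": {"commands": [[0,-0.03,0,0,0,0,0.1],[0,-0.06,0,0,0,0,0.1],[0,-0.06,0,0,0,0,0.1],[0.02,-0.06,0,0,0,0,0.1],[0.04,-0.06,0,0,0,0,0.1],[0.04,-0.06,0,0,0,0,0.1],[0.04,-0.06,0,0,0,0,0.1],[0.04,-0.06,0,0,0,0,0.1],[0.04,-0.06,0,0,0,0,0.1],[0.04,-0.06,0,0,0,0,0.1]]}}

```text
time: 14.37
tcp_pos: [0.4161, 0.0177, 0.0738]
orientation: [-0.704, 0.71, 0.0, -0.0]
ft_force: [3.6, 1.8, 6.6]
finger_gap: 0.0092
```

Emit:
{"method": "apply_moves", "body": {"commands": [[-0.15,0.03,0,0,0,0,0.1],[-0.3,0.05,0,0,0,0,0.1],[-0.45,0.06,0,0,0,0,0.1],[-0.6,0.06,0,0,0,0,0.1],[-0.75,0.06,0,0,0,0,0.1],[-0.9,0.04,0,0,0,0,0.1],[-1.0,0.02,0,0,0,0,0.1],[-1.1,0,0,0,0,0,0.1],[-1.1,0,0,0,0,0,0.1],[-1.1,0,0,0,0,0,0.1]]}}

```text
time: 15.2
tcp_pos: [0.416, 0.0286, 0.0738]
orientation: [-0.704, 0.71, 0.0, -0.0]
ft_force: [2.3, -0.6, 6.3]
finger_gap: 0.0091
```

Emit:
{"method": "apply_moves", "body": {"commands": [[-0.03,-0.0,0,0,0,0,0.1],[-0.06,-0.0,0,0,0,0,0.1],[-0.06,0,0,0,0,0,0.1],[-0.06,0,0,0,0,0,0.1],[-0.06,0,0,0,0,0,0.1],[-0.06,0,0,0,0,0,0.1],[-0.06,0,0,0,0,0,0.1],[-0.06,0,0,0,0,0,0.1],[-0.06,0,0,0,0,0,0.1],[-0.06,0,0,0,0,0,0.1]]}}

```text
time: 16.03
tcp_pos: [0.4161, 0.0291, 0.0738]
orientation: [-0.704, 0.71, 0.0, -0.0]
ft_force: [1.6, -0.9, 7.2]
finger_gap: 0.009
```

Emit:
{"method": "apply_moves", "body": {"commands": [[-0.02,-0.0,0,0,0,0,0.1],[-0.04,-0.0,0,0,0,0,0.1],[-0.06,0,0,0,0,0,0.1],[-0.06,0,0,0,0,0,0.1],[-0.06,0,0,0,0,0,0.1],[-0.06,0,0,0,0,0,0.1],[-0.06,0,0,0,0,0,0.1],[-0.06,0,0,0,0,0,0.1],[-0.06,0,0,0,0,0,0.1],[-0.06,0,0,0,0,0,0.1]]}}

```text
time: 16.87
tcp_pos: [0.4161, 0.0297, 0.0738]
orientation: [-0.704, 0.71, 0.0, -0.0]
ft_force: [2.2, -0.7, 5.7]
finger_gap: 0.0086
```

Emit:
{"method": "apply_moves", "body": {"commands": [[-0.02,-0.0,0,0,0,0,0.1],[-0.04,-0.0,0,0,0,0,0.1],[-0.05,0,0,0,0,0,0.1],[-0.05,0,0,0,0,0,0.1],[-0.05,0,0,0,0,0,0.1],[-0.05,0,0,0,0,0,0.1],[-0.05,0,0,0,0,0,0.1],[-0.05,0,0,0,0,0,0.1],[-0.05,0,0,0,0,0,0.1],[-0.05,0,0,0,0,0,0.1]]}}

```text
time: 17.7
tcp_pos: [0.4162, 0.0302, 0.0738]
orientation: [-0.704, 0.71, 0.0, -0.0]
ft_force: [2.4, -0.8, 5.7]
finger_gap: 0.0086
```

Emit:
{"method": "apply_moves", "body": {"commands": [[-0.02,-0.0,0,0,0,0,0.1],[-0.04,-0.0,0,0,0,0,0.1],[-0.04,0,0,0,0,0,0.1],[-0.04,0,0,0,0,0,0.1],[-0.04,0,0,0,0,0,0.1],[-0.04,0,0,0,0,0,0.1],[-0.04,0,0,0,0,0,0.1],[-0.04,0,0,0,0,0,0.1],[-0.04,0,0,0,0,0,0.1],[-0.04,0,0,0,0,0,0.1]]}}

```text
time: 18.53
tcp_pos: [0.4163, 0.0305, 0.0738]
orientation: [-0.704, 0.71, -0.0, -0.0]
ft_force: [2.8, -1.7, 5.3]
finger_gap: 0.009
```

Both stops are found, at about 17.7 and 30.4 mm, with free play between: this is the worn head. I rock it through the full play again.

Emit:
{"method": "apply_moves", "body": {"commands": [[0.15,0.02,0,0,0,0,0.1],[0.32,0.04,0,0,0,0,0.1],[0.5,0.05,0,0,0,0,0.1],[0.68,0.05,0,0,0,0,0.1],[0.86,0.04,0,0,0,0,0.1],[1.02,0.02,0,0,0,0,0.1],[1.15,0,0,0,0,0,0.1],[1.22,0,0,0,0,0,0.1],[1.26,0,0,0,0,0,0.1],[1.26,0,0,0,0,0,0.1]]}}

```text
time: 19.37
tcp_pos: [0.416, 0.0181, 0.0738]
orientation: [-0.704, 0.71, 0.0, -0.0]
ft_force: [2.3, 1.2, 5.7]
finger_gap: 0.0088
```

Emit:
{"method": "apply_moves", "body": {"commands": [[-0.15,0.02,0,0,0,0,0.1],[-0.32,0.04,0,0,0,0,0.1],[-0.5,0.05,0,0,0,0,0.1],[-0.68,0.05,0,0,0,0,0.1],[-0.86,0.04,0,0,0,0,0.1],[-1.02,0.02,0,0,0,0,0.1],[-1.15,0,0,0,0,0,0.1],[-1.22,0,0,0,0,0,0.1],[-1.25,0,0,0,0,0,0.1],[-1.25,0,0,0,0,0,0.1]]}}

```text
time: 20.2
tcp_pos: [0.4162, 0.0304, 0.0738]
orientation: [-0.704, 0.71, -0.0, -0.0]
ft_force: [3.0, -2.0, 6.6]
finger_gap: 0.0089
```

Emit:
{"method": "apply_moves", "body": {"commands": [[0.15,0.02,0,0,0,0,0.1],[0.32,0.04,0,0,0,0,0.1],[0.5,0.05,0,0,0,0,0.1],[0.68,0.05,0,0,0,0,0.1],[0.86,0.04,0,0,0,0,0.1],[1.02,0.02,0,0,0,0,0.1],[1.15,0,0,0,0,0,0.1],[1.22,0,0,0,0,0,0.1],[1.25,0,0,0,0,0,0.1],[1.25,0,0,0,0,0,0.1]]}}

```text
time: 21.03
tcp_pos: [0.4161, 0.0181, 0.0738]
orientation: [-0.704, 0.71, 0.0, -0.0]
ft_force: [2.0, 1.1, 7.1]
finger_gap: 0.0091
```

Emit:
{"method": "apply_moves", "body": {"commands": [[-0.15,0.02,0,0,0,0,0.1],[-0.32,0.04,0,0,0,0,0.1],[-0.5,0.05,0,0,0,0,0.1],[-0.68,0.05,0,0,0,0,0.1],[-0.86,0.04,0,0,0,0,0.1],[-1.02,0.02,0,0,0,0,0.1],[-1.15,0,0,0,0,0,0.1],[-1.22,0,0,0,0,0,0.1],[-1.25,0,0,0,0,0,0.1],[-1.25,0,0,0,0,0,0.1]]}}

```text
time: 21.87
tcp_pos: [0.4163, 0.0304, 0.0738]
orientation: [-0.704, 0.71, -0.0, -0.0]
ft_force: [2.3, -0.5, 6.6]
finger_gap: 0.0085
```

Emit:
{"method": "apply_moves", "body": {"commands": [[0.2,0.02,0,0,0,0,0.1],[0.4,0.03,0,0,0,0,0.1],[0.62,0.04,0,0,0,0,0.1],[0.62,0.04,0,0,0,0,0.1],[0.62,0.04,0,0,0,0,0.25],[0.62,0.04,0,0,0,0,0.4],[0.62,0.04,-1,0,0,0,0.5],[0.62,0.04,-4,0,0,0,0.7],[0.62,-1,-7,0,0,0,0.75],[0.62,-2.5,-7,0,0,0,0.75]]}}

```text
time: 22.7
tcp_pos: [0.4423, 0.0241, 0.1478]
orientation: [-0.704, 0.71, -0.002, 0.001]
ft_force: [1.0, -0.6, 1.6]
finger_gap: 0.064
```

```bash
python3 -c "
from h import *
go([.442,.0243,.06],-90.5)
d=bot.capture('side')[1];W=P('side',d);z=W[...,2]
m=(z>.066)&(z<.085)&(W[...,0]>.38)&(W[...,0]<.5)&(W[...,1]>-.23)&(W[...,1]<.09)
n,l,st,c=cv2.connectedComponentsWithStats(m.astype(np.uint8))
for i in range(1,n):
    if st[i,4]>4:
        q=W[l==i];print('pin side',c[i].round(1),st[i,4],q.mean(0).round(4))
m=(z>.036)&(z<.049)&(W[...,0]>.38)&(W[...,0]<.5)&(W[...,1]>-.23)&(W[...,1]<.09)
n,l,st,c=cv2.connectedComponentsWithStats(m.astype(np.uint8))
for i in range(1,n):
    if st[i,4]>40:
        q=W[l==i];print('case',c[i].round(1),st[i,4],np.percentile(q,[1,99],axis=0).round(4))
go([.442,.0243,.06],-90.5)
"
```

```text
t 22.7 shift cm [-0.03  0.07  8.78] F [ 0.95 -0.56  1.6 ]
turn [-0.005 -0.001  0.001]
pin side [368.4 259. ] 52 [ 0.4133 -0.1656  0.0745]
pin side [350.2 302.5] 61 [ 0.4142 -0.0688  0.075 ]
pin side [329.1 353.2] 71 [0.4151 0.0258 0.0751]
case [356.2 259.7] 46 [[ 0.4238 -0.1899  0.0439]
 [ 0.4548 -0.1812  0.0487]]
case [350.4 274. ] 437 [[ 0.4131 -0.1666  0.0364]
 [ 0.471  -0.1437  0.0486]]
case [337.  300.9] 81 [[ 0.4261 -0.0942  0.0441]
 [ 0.4607 -0.084   0.0487]]
case [331.5 317.3] 490 [[ 0.4137 -0.0698  0.0365]
 [ 0.4708 -0.0488  0.0488]]
case [314. 349.] 131 [[0.4272 0.0018 0.0443]
 [0.4684 0.0126 0.0488]]
case [309.4 368.4] 588 [[0.4147 0.0261 0.0365]
 [0.4711 0.0464 0.0487]]
t 22.75 shift cm [-0.05  0.25  8.58] F [-0.51 -1.62 -0.37]
turn [-0.005 -0.001  0.   ]
```

Emit:
{"method": "apply_moves", "body": {"commands": [[0,0,0,0,0,0,0.75],[0,0,2,0,0,0,0.75],[0,0,4.5,0,0,0,0.75],[0,0,7,0,0,0,0.75],[0,0,8,0,0,0,0.75],[0,0,8,0,0,0,0.75],[0,0,8,0,0,0,0.75],[0,0,8,0,0,0,0.75],[0,0,8,0,0,0,0.75],[0,0,8,0,0,0,0.75]]}}

```text
time: 23.58
tcp_pos: [0.4415, 0.0242, 0.0644]
orientation: [-0.704, 0.71, -0.0, 0.0]
ft_force: [-0.2, -0.3, -0.6]
finger_gap: 0.0641
```

```bash
python3 -c "
from h import *
go([.442,.0240,.030],-90.5)"
```

```text
t 23.58 shift cm [ 0.02 -0.05  3.44] F [-0.22 -0.32 -0.64]
turn [-0.001 -0.     0.001]
```

Emit:
{"method": "apply_moves", "body": {"commands": [[0.02,-0.05,1.2,0,0,0,0.75],[0.02,-0.05,2.4,0,0,0,0.75],[0.02,-0.05,3.2,0,0,0,0.75],[0.02,-0.05,3.3,0,0,0,0.72],[0.02,-0.05,3.3,0,0,0,0.66],[0.02,-0.05,3.3,0,0,0,0.6],[0.02,-0.05,3.3,0,0,0,0.55],[0.02,-0.05,3.3,0,0,0,0.5],[0.02,-0.05,3.3,0,0,0,0.45],[0.02,-0.05,3.3,0,0,0,0.4]], "newtons": 60}}

```text
time: 24.42
tcp_pos: [0.4422, 0.0239, 0.0316]
orientation: [-0.704, 0.71, -0.001, 0.0]
ft_force: [-1.6, -0.9, 6.3]
finger_gap: 0.0427
```

```bash
python3 -c "
from h import *
go([.442,.0240,.030],-90.5);print(bot.read_state()['finger_gap'])
p,d=bot.capture('side');cv2.imwrite('pics/s2.png',cv2.resize(p[230:410,250:410],None,fx=3.2,fy=3.2,interpolation=cv2.INTER_CUBIC))"
```

```text
t 24.42 shift cm [-0.01  0.02  0.16] F [-1.59 -0.87  6.29]
turn [-0.001 -0.     0.001]
0.04269514991006711
```

View pics/s2.png

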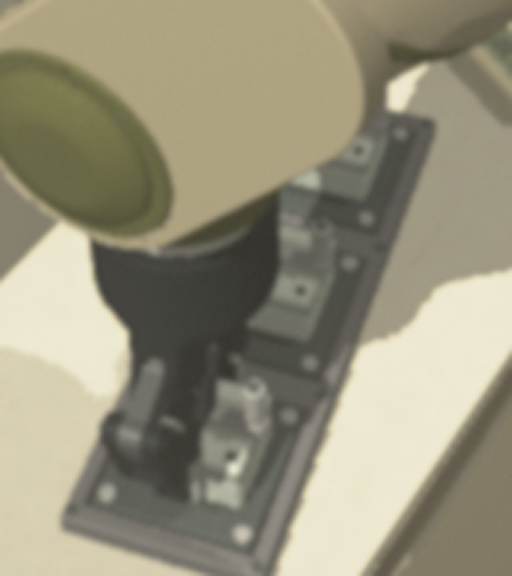

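The side view shows the jaws around the +y head's case, with the pads above the flange. I lift straight up.

Emit:
{"method": "apply_moves", "body": {"commands": [[0,0,0,0,0,0,0.4],[0,0,0,0,0,0,0.4],[0,0,-0.3,0,0,0,0.4],[0,0,-0.8,0,0,0,0.4],[0,0,-1.5,0,0,0,0.4],[0,0,-2.5,0,0,0,0.4],[0,0,-4,0,0,0,0.4],[0,0,-6,0,0,0,0.4],[0,0,-7.5,0,0,0,0.4],[0,0,-8,0,0,0,0.4]]}}

```text
time: 25.3
tcp_pos: [0.4424, 0.024, 0.1129]
orientation: [-0.704, 0.71, -0.001, 0.001]
ft_force: [1.2, 0.5, -8.8]
finger_gap: 0.0432
```

```bash
python3 -c "
from h import *
print(bot.read_state()['torque'])
go([.511,-.4355,.15],-90.5);print(bot.read_state()['finger_gap'])
p,d=bot.capture('side');cv2.imwrite('pics/s3.png',p)"
```

```text
[ 0.01087456 -0.1531639  -0.02254259]
t 25.3 shift cm [45.89 -7.24 -3.67] F [ 1.17  0.48 -8.85]
turn [-0.003 -0.001  0.001]
0.04318656120248293
```

View pics/s3.png

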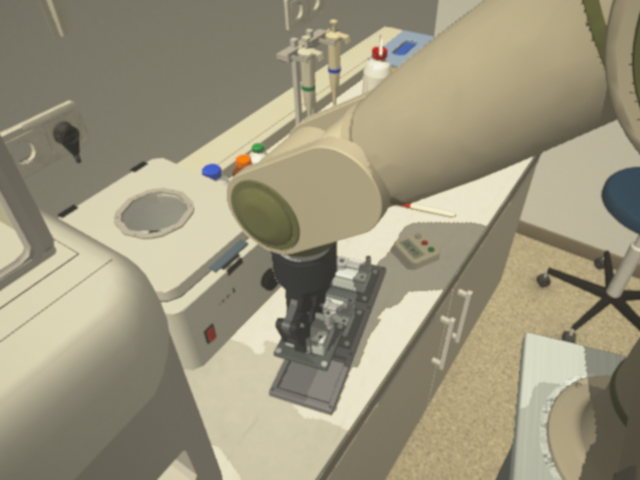

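The side view shows the head lifted clear and level, with its pocket empty at (312,380). I carry it to the tray.

Emit:
{"method": "apply_moves", "body": {"commands": [[0.5,0,-1.5,0,0,0,0.4],[2,-0.2,-3.5,0,0,0,0.4],[4.5,-0.6,-5,0,0,0,0.4],[7.5,-1.2,-5,0,0,0,0.4],[10.5,-1.7,-5,0,0,0,0.4],[13.5,-2.2,-5,0,0,0,0.4],[16.5,-2.6,-5,0,0,0,0.4],[19.5,-3.1,-5,0,0,0,0.4],[22.5,-3.6,-5,0,0,0,0.4],[25.5,-4,-5,0,0,0,0.4]]}}

```text
time: 26.18
tcp_pos: [0.4792, -0.2324, 0.1593]
orientation: [-0.704, 0.71, 0.001, -0.0]
ft_force: [-0.0, 0.8, -8.9]
finger_gap: 0.0429
```

```bash
python3 -c "
from h import *
go([.511,-.4355,.15],-90.5);print(bot.read_state()['finger_gap'])"
```

```text
t 26.18 shift cm [20.28 -3.35  0.89] F [-0.03  0.83 -8.91]
turn [0.002 0.002 0.   ]
0.04291623185521268
```

Emit:
{"method": "apply_moves", "body": {"commands": [[3,-0.5,0,0,0,0,0.4],[6,-1,0,0,0,0,0.4],[9,-1.5,0,0,0,0,0.4],[12,-2,0,0,0,0,0.4],[15,-2.5,0,0,0,0,0.4],[17.5,-2.9,0,0,0,0,0.4],[19.3,-3.2,0,0,0,0,0.4],[20.2,-3.3,0,0,0,0,0.4],[20.2,-3.3,0,0,0,0,0.4],[20.2,-3.3,0,0,0,0,0.4]]}}

```text
time: 27.02
tcp_pos: [0.5105, -0.433, 0.1587]
orientation: [-0.704, 0.71, 0.002, 0.0]
ft_force: [-0.6, 0.4, -10.1]
finger_gap: 0.0429
```

```bash
python3 -c "
from h import *
p,d=bot.capture('side');cv2.imwrite('pics/s4.png',p)
go([.511,-.4355,.031],-90.5);print(bot.read_state()['finger_gap'])"
```

```text
t 27.07 shift cm [ 0.32 -0.05 12.83] F [-0.56  1.05 -9.78]
turn [0.002 0.003 0.001]
0.0429106262634793
```

View pics/s4.png

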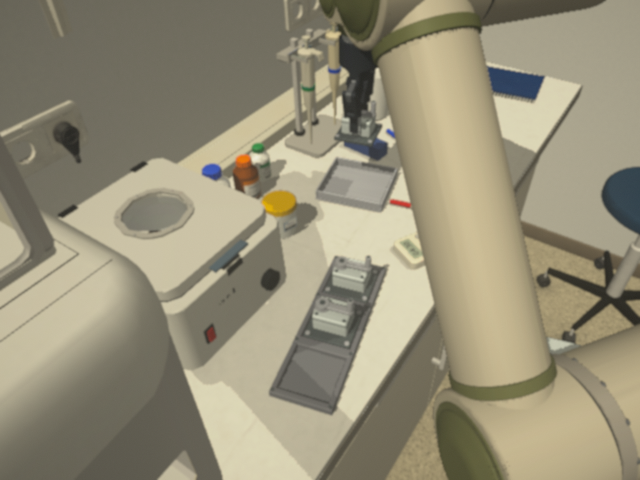

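The side view shows the head over the tray at (358,130). The two sound heads are seated and the +y pocket is empty. I lower it.

Emit:
{"method": "apply_moves", "body": {"commands": [[0.2,0,1.5,0,0,0,0.4],[0.25,0,4,0,0,0,0.4],[0.25,0,6.5,0,0,0,0.4],[0.25,0,9,0,0,0,0.4],[0.25,0,11,0,0,0,0.4],[0.25,0,12,0,0,0,0.4],[0.25,0,12.2,0,0,0,0.4],[0.25,0,12.2,0,0,0,0.4],[0.25,0,12.2,0,0,0,0.4],[0.25,0,12.2,0,0,0,0.4]]}}

```text
time: 27.9
tcp_pos: [0.5117, -0.4366, 0.0406]
orientation: [-0.704, 0.71, -0.001, -0.0]
ft_force: [0.7, -1.1, -9.1]
finger_gap: 0.0432
```

```bash
python3 -c "
from h import *
go([.511,-.4355,.0306],-90.5);print(bot.read_state()['finger_gap'])
p,d=bot.capture('top');cv2.imwrite('pics/t5.png',cv2.resize(p[160:300,340:520],None,fx=4,fy=4))"
```

```text
t 27.9 shift cm [-0.11  0.07  1.  ] F [ 0.73 -1.07 -9.05]
turn [-0.002 -0.002  0.001]
0.04315284596894712
```

View pics/t5.png

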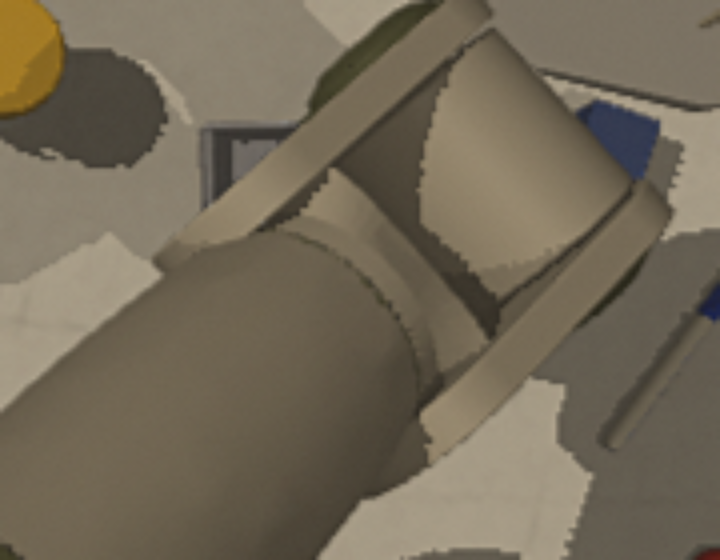

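The arm hides most of the tray in the top view. I continue lowering gently.

Emit:
{"method": "apply_moves", "body": {"commands": [[0,0,0.2,0,0,0,0.4],[0,0,0.4,0,0,0,0.4],[0,0,0.6,0,0,0,0.4],[0,0,0.7,0,0,0,0.4],[0,0,0.8,0,0,0,0.4],[0,0,0.86,0,0,0,0.4],[0,0,0.92,0,0,0,0.4],[0,0,0.92,0,0,0,0.4],[0,0,0.92,0,0,0,0.4],[0,0,0.92,0,0,0,0.4]]}}

```text
time: 28.78
tcp_pos: [0.5111, -0.4362, 0.0307]
orientation: [-0.704, 0.71, -0.0, -0.0]
ft_force: [-3.6, 3.4, 1.0]
finger_gap: 0.0431
```

The floor has taken the weight. I open slowly, then rise.

Emit:
{"method": "apply_moves", "body": {"commands": [[0,0,0,0,0,0,0.5],[0,0,0,0,0,0,0.55],[0,0,0,0,0,0,0.6],[0,0,0,0,0,0,0.68],[0,0,0,0,0,0,0.75],[0,0,0,0,0,0,0.75],[0,0,-0.5,0,0,0,0.75],[0,0,-2,0,0,0,0.75],[0,0,-4.5,0,0,0,0.75],[0,0,-7.5,0,0,0,0.75]]}}

```text
time: 29.62
tcp_pos: [0.5106, -0.4355, 0.1044]
orientation: [-0.704, 0.71, 0.001, 0.0]
ft_force: [0.1, -0.6, 0.2]
finger_gap: 0.0642
```

Emit:
{"method": "apply_moves", "body": {"commands": [[0,0,-3,0,0,0,0.75],[0,0,-6,0,0,0,0.75],[0,0,-9,0,0,0,0.75],[0,3,-11,0,0,0,0.75],[0,6,-12,0,0,0,0.75],[0,9,-12,0,0,0,0.75],[0,12,-12,0,0,0,0.75],[0,15,-12,0,0,0,0.75],[0,17,-12,0,0,0,0.75],[0,17,-12,0,0,0,0.75]]}}

```text
time: 30.45
tcp_pos: [0.3383, -0.435, 0.2255]
orientation: [-0.703, 0.711, -0.0, -0.0]
ft_force: [0.3, 0.9, -0.1]
finger_gap: 0.0641
```

```bash
python3 -c "
from h import *
s=bot.read_state();print(s['tcp_pos'],s['ft_force'],s['time'])
p,d=bot.capture('side');cv2.imwrite('pics/s6.png',p)
W=P('side',d);z=W[...,2]
m=(W[...,0]>.45)&(W[...,0]<.572)&(W[...,1]>-.49)&(W[...,1]<-.38)&(z>.062)&(z<.1)
print('pin',W[m].mean(0),m.sum())
m=(W[...,0]>.45)&(W[...,0]<.572)&(W[...,1]>-.49)&(W[...,1]<-.38)&(z>.036)&(z<.048)
q=W[m];print(len(q),np.percentile(q,[2,50,98],axis=0).round(4));A=np.c_[q[:,:2],np.ones(len(q))];print(np.linalg.lstsq(A,q[:,2],rcond=None)[0])
p,d=bot.capture('top');cv2.imwrite('pics/t6.png',p)
"
```

```text
[ 0.33825484 -0.43496598  0.2254979 ] [ 0.26191363  0.91238782 -0.14918472] 30.45
pin [ 0.48346067 -0.43381672  0.07225749] 41
273 [[ 0.4837 -0.456   0.0365]
 [ 0.5085 -0.4196  0.0446]
 [ 0.5377 -0.4126  0.0476]]
[ 0.00835581 -0.13174944 -0.01636746]
```

View pics/s6.png

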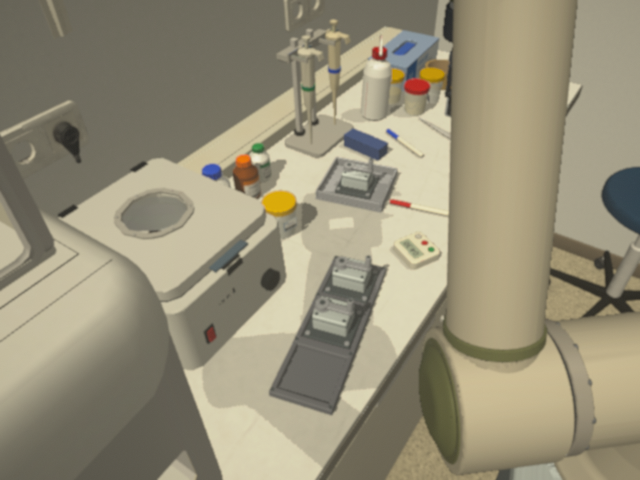

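View pics/t6.png

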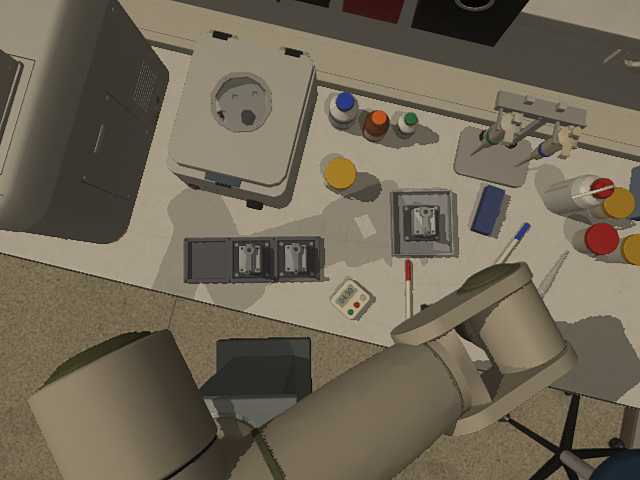

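Both views show the head in the tray at top (424,222), the two sound heads in place, and the timer, marker and cup unmoved. One last check that it stands flat.

```bash
python3 -c "
from h import *
p,d=bot.capture('top');W=P('top',d);z=W[...,2]
r=(abs(W[...,0]-.511)<.06)&(abs(W[...,1]+.436)<.055)
for a,b in((.009,.016),(.040,.048)):
    q=W[r&(z>a)&(z<b)];A=np.c_[q[:,:2]-q[:,:2].mean(0),np.ones(len(q))];print(len(q),np.linalg.lstsq(A,q[:,2],rcond=None)[0].round(4),np.percentile(q,[1,99],axis=0).round(4).tolist())
W0=P('top',np.load('pics/top0.npy'))
for ya in(-.166,-.07):
  for w in(W0,W):
    m=(w[...,2]>.064)&(w[...,2]<.09)&(abs(w[...,1]-ya)<.02)&(abs(w[...,0]-.414)<.02);print(w[m].mean(0).round(4))
s=bot.read_state();print(s['joint_vel'].round(3))
bot.sign_off()
"
```

```text
519 [-0.0001  0.0011  0.0116] [[0.4732, -0.4722, 0.0091], [0.5484, -0.3974, 0.0155]]
348 [ 0.0026 -0.0022  0.0433] [[0.4834, -0.4564, 0.0402], [0.5379, -0.4133, 0.0477]]
[ 0.4136 -0.1664  0.0768]
[ 0.4136 -0.1664  0.0764]
[ 0.4142 -0.0705  0.0754]
[ 0.4143 -0.0705  0.0749]
[ 0.016  0.014 -0.007  0.     0.001  0.   ]
the job is handed in; nothing more can be done
```

The worn gear head is the one in the +y pocket, at y of about 24 mm. It now stands flat in the reject tray, and I have handed the job in, at about 31 s.

**Finding it:** I pinched all three crank pins in their pockets and rocked each one.
- **−y head:** it pushed back at about 1.75 N per mm, so it is sound.
- **Middle head:** it pushed back at about 1.4 N per mm, so it is sound.
- **+y head:** it swung with only about 0.5 to 1 N at the pin over roughly 12.5 mm between its stops. I rocked it to near the stop three times to each side.

**Last checks:**
- The flange and case top of the moved head are level to within 0.003 slope, and it sits near the middle of the tray.
- The sound heads' pins are within 0.1 mm of their first sideways positions.
- The timer, marker and cup look unmoved in the pictures; I did not measure them again.
- The gripper is clear of everything.

**What disagreed or went over:**
- One reading on the middle crank reached 4.2 N, just over the 4 N guide.
- Pad friction pulled the worn pin along x with up to about 5 N, right at the tipping limit; the head did not tip.
- A tilt check from the side camera gave 0.13 slope. I put that down to points on the side of the case, since the top camera showed it level.

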